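Open the vacuum pump's filter cap

ROBOT

A 6-joint arm with a two-finger parallel gripper is mounted at the origin on the work surface. World frame = base frame: x ahead of the robot, y to its left, z up, the work surface at z = 0. Lengths are in m, angles in rad, forces in N, time in s.
With the tool pointing down it reaches from about 0.25 to 0.775 m from the base axis. Payload 4 kg.
Tool frame: the origin (TCP) lies at the centre of the arm's flange, where the gripper is bolted on; the fingertips stand 173 mm ahead of it and the grasp point (between the pads) lies 155 mm ahead of it; z points along the fingers, y is the direction in which the jaws open and shut (so a half turn about z gives the same grasp; the last joint's range is limited). The gripper opens to 85 mm and grips with 20 to 120 N. Pads are 22 mm wide; open, the fingers measure 114 mm over their backs; the gripper's body (76 mm by 85 mm) begins 54 mm behind the grasp point. The pads swing forward as they close: fully open they stand 13 mm farther back than shut.
Start: joints at [-1.257, 0.087, 1.371, -0, 1.684, -0.103], TCP at [0.223, -0.503, 0.405] pointing down, gripper open.
Joint ranges: [-3.1, 3.1], [-0.76, 2.03], [0.27, 2.55], [-1.08, 4.22], [0.17, 2.65], [-2.57, 2.57]. Speed limits (rad/s): [2.79, 2.79, 3.14, 3.14, 3.14, 3.14].

INTERFACE

Orientations are given as a 3x3 rotation matrix whose columns are the frame's x, y, z axes.
In Python, from workcell import robot gives the robot as it stands.
- The arm moves only by the tool arm_command, never from a script. Its argument "targets" is a list of rows, each a list of 3 entries, a list of its own where there are three numbers: the finger opening in mm, from 0 to 85.4, then the shift along the tool's x, y, z in mm, then the turn about the tool's z in degrees. A call has 1 to 20 rows; each row is the pose to reach, as a shift and turn from the pose measured when the call began, along the tool's axes at that moment; what a row does not reach only later rows make up. A row lasts 1/8 s, in which the tool goes at most 62.5 mm and 10.7 degrees, less where a joint would pass 70% of its speed; a pose out of reach is approached as far as the arm can. A call with a gripper value outside its range is refused whole. The fingers move at their own pace and stop on an object; the grip force is fixed at half the most. Time passes only in rows, so rows that repeat a pose let the fingers close. It gives the time, the measured TCP pose, the force and the opening at its end, in the units of the state.
- robot.get_obs(): the state, without advancing time (a new reading comes with each control period).
- robot.camera(name): name is "side" or "top" or "wrist"; returns (picture, depth): 384x512x3 uint8, blue, green, red; 384x512 float32, m along the optical axis (not along the pixel's ray), 0 where there is no reading.
- robot.camera_info(name): a dict with "mtx" (3x3 intrinsics, pixels), "R" (3x3) and "t" (3): a world point X has camera coordinates R X + t; the wrist camera has in their place "hand_eye" (4x4, takes a point from camera to tool coordinates, whose origin is the TCP and whose axes are the flange's). Camera axes: x right, y down, z forward; pixel columns grow to the right and rows downward; lengths in m; the calibration is good to about 2 mm. A picture is of the moment at which its call begins: read the wrist's pose just before it. camera_info takes no time and is no camera call.
- robot.job_done(): hands the job in, once; it reports no verdict.
The state is a dict: "time_s": time; "qpos": joint angles; "qvel": joint speeds; "joint_efforts": joint torques, N m; "eef_pos": TCP position; "tool_rot": TCP orientation; "contact_force": force on the tool from outside, world axes, zero at the start; "ft_torque": the same for the moment, N m; "grip_width": opening from 0.0 (shut) to 1.0 (fully open).
Only numpy, scipy, OpenCV 4.12 (cv2) and the standard library are available. Lean on these libraries where they do the work, as an engineer would, in place of code of your own. Each camera call takes 0.05 s, during which the arm holds its last target.

TASK

The vacuum pump's exhaust filter is due for a change: unscrew the black ribbed cap on top of its oil case, gently, without straining the thread by pulling, pressing or pushing the cap sideways. A spring under the cap pushes it off, so feel for the moment it comes free and keep hold of it then. Set it down gently, upright, open side down, in the bare half of the steel parts tray and let go, leaving the new filter and its seal there where they are.

Things in the scene. Friction and masses are not known exactly. Their poses are not given: they have to be found in the camera images.
- cap: Black ribbed plastic screw cap on top of the pump: 54 mm across, 37 mm high, 50 to 90 g, open below. Origin: centre of its lower rim, z up. Grip its ribbed side 5 to 36 mm above the origin, at any yaw; it is rigid. Screwed fully home at the start; unscrews anticlockwise seen from above and stays where it is left between grips.
- seat (a point): Centre of the pump's flange top (60 mm across) on which the cap's rim sits, 140 mm above the bench. It has a coarse right-hand thread, 5 to 10 mm a turn, with about 1 mm of play up and down and sideways; turning takes 0.1 to 0.2 N m. It frees somewhere between one and two turns; until then the thread holds it against any pull. Pull, press or push the cap with 10 N at most.
- neck (a point): Centre of the mouth of the threaded aluminium neck inside the cap, 169 mm above the bench, 29 mm above the seat; 41 mm across the thread. Once free, the cap must rise 15 mm more to clear it. A spring plate in the mouth pushes the cap up with 8 N at first, 5 N when it frees: a free cap not held hops up.
- pump: Vacuum pump, fixed on the bench; origin on the bench under the cap's axis, its +x along the motor. Oil case 118 x 130 mm round the axis, top at 137 mm. Along +x: brass inlet port at 100 mm, 168 mm high; rubber handle from 140 to 248 mm, 194 mm high; motor 122 mm across, to 298 mm.
- tray: Shallow steel parts tray, fixed: 260 mm along its x, 150 mm along its y, rim 16 mm high, sheet 3 mm. Origin: centre of its underside. It stands left or right of the pump; a rack of sanding sleeves (220 x 130 mm, 150 mm high) stands on the other side. The half towards its -x is bare; the new filter and seal are in the other half.
- filter: New filter cartridge standing in the tray: pleated paper, 30 mm across, 58 mm high; origin at the centre of its foot, z up.
- seal: Flat black rubber sealing ring lying in the tray: 48 mm outside, 38 mm inside, 5 mm thick; origin at the centre of its underside.
Things that resemble listed ones, but are neither listed nor needed, are in the scene too. What is shaped like the cap but blue or orange is not meant.

How it is judged:
By the outcome, as a careful person would: the job done as asked, in the order asked, and still so for the second after the job is handed in, with the robot touching nothing.
It also fails if it takes over 72 s, if anything falls off the work surface, if the arm or the gripper's body presses on something with over 40 N, if the wrist force passes 120 N, or if a joint passes its speed limit or range.

## Working session

There is one attempt and no reset: what is moved stays moved. The work goes in short steps, Python scripts to look and compute and a tool call to move; the robot and the scene stay as the last step left them, time stands still between calls to the robot, and variables do not carry over. Pictures are saved under pics/ and viewed, and the job is handed in when it is done.

Besides the shell and the picture viewer there is one more tool, called after "Call:" as name([rows], argument=value, ...), one row to a line, values as JSON. arm_command: Moves the arm, as the interface text tells. Its arguments: {"type":"object","properties":{"targets":{"type":"array","items":{"type":"array"}}},"required":["targets"]}

```bash
mkdir -p pics; ls; python3 - <<'E'
from workcell import robot
import cv2,numpy as np,pickle
o=robot.get_obs()
for k,v in o.items(): print(k,np.round(v,4).tolist())
d={}
for n in ("side","top","wrist"):
    p,z=robot.camera(n); cv2.imwrite(f"pics/{n}0.png",p); d[n]=(p,z,robot.camera_info(n))
d['obs']=o
pickle.dump(d,open('d0.pkl','wb'))
for n in ("side","top","wrist"): print(n,d[n][2])
E
```

```text
pics
time_s 0.0
qpos [-1.2571, 0.0879, 1.3723, -0.0, 1.6836, -0.1031]
qvel [0.0023, -0.0017, 0.0011, 0.0012, 0.0014, 0.0007]
joint_efforts [0.0017, -35.1865, -31.3274, 0.0, 0.0107, 0.0]
eef_pos [0.2226, -0.5028, 0.4035]
tool_rot [[0.9144, 0.4048, -0.0007], [0.4048, -0.9144, 0.0021], [0.0002, -0.0022, -1.0]]
contact_force [0.1716, 0.6592, 0.5351]
ft_torque [0.0095, 0.0318, 0.0047]
grip_width 1.004
side {'mtx': array([[444.22310831,   0.        , 260.54138461],
       [  0.        , 444.22310831, 186.87424767],
       [  0.        ,   0.        ,   1.        ]]), 'R': array([[-0.86631191, -0.49921069,  0.01709858],
       [-0.35380352,  0.58909439, -0.72649216],
       [ 0.35259998, -0.63541835, -0.68696199]]), 't': array([0.39160896, 0.25394696, 0.92362676])}
top {'mtx': array([[411.08212577,   0.        , 250.73596579],
       [  0.        , 411.08212577, 183.31221308],
       [  0.        ,   0.        ,   1.        ]]), 'R': array([[ 0.0079173 , -0.9999081 , -0.01100503],
       [-0.98684699, -0.00603591, -0.16154439],
       [ 0.16146311,  0.01213928, -0.98680408]]), 't': array([-0.00875247,  0.50163381,  1.05589395])}
wrist {'mtx': array([[334.58846096,   0.        , 254.02344648],
       [  0.        , 334.58846096, 188.51700382],
       [  0.        ,   0.        ,   1.        ]]), 'hand_eye': array([[ 6.99553087e-04, -9.64833514e-01, -2.62860801e-01,
         6.66153711e-02],
       [ 9.99999706e-01,  5.92666972e-04,  4.85914686e-04,
        -3.04966980e-04],
       [-3.13037860e-04, -2.62861063e-01,  9.64833645e-01,
         3.07392878e-02],
       [ 0.00000000e+00,  0.00000000e+00,  0.00000000e+00,
         1.00000000e+00]])}
```

View pics/top0.png

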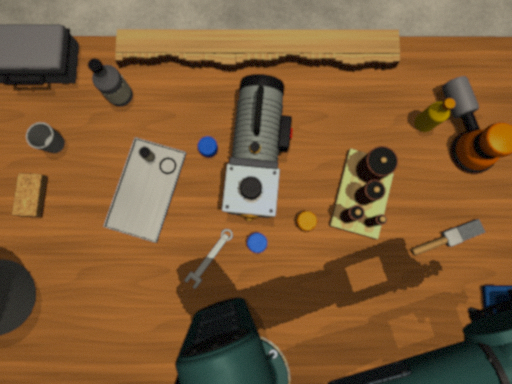

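View pics/side0.png

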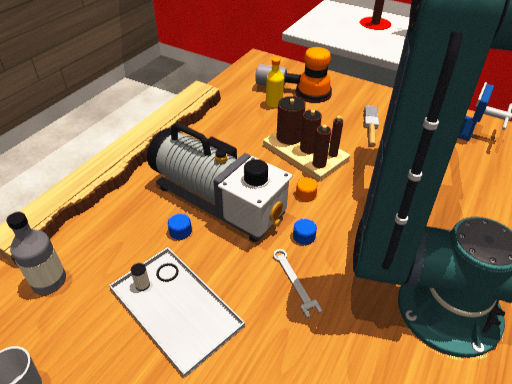

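View pics/wrist0.png

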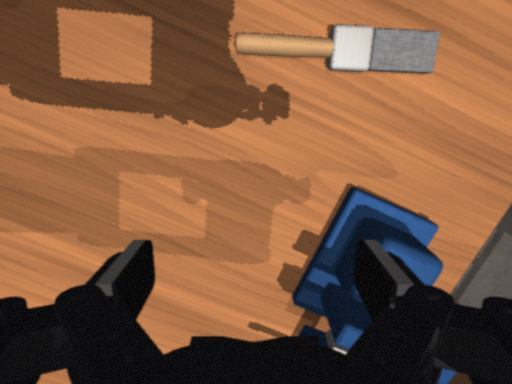

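The top view shows the pump's black cap at about (251,188), the tray at about (146,190) with the filter at (147,154) and seal at (168,166), and the sanding rack at about (365,190). Blue (207,147), (257,242) and orange (306,220) look-alikes lie on the bench. Only the black one sits on the oil case. I'll confirm that in a crop.

```bash
cat > h.py <<'E'
import pickle,numpy as np,cv2
def P(ci,z,u,v,h=None):
    """world point from pixel via plane z=h (or depth)"""
    K,R,t=ci['mtx'],ci['R'],ci['t']
    r=np.linalg.inv(K)@[u,v,1]
    C=-R.T@t; d=R.T@r
    if h is None: return C+d*z[int(round(v)),int(round(u))]
    return C+d*(h-C[2])/d[2]
def Q(ci,X):
    c=ci['R']@X+ci['t']; p=ci['mtx']@c; return p[:2]/p[2]
E
python3 - <<'E'
from h import *
d=pickle.load(open('d0.pkl','rb'))
p=d['top'][0]; c=p[120:260,95:295]; cv2.imwrite('pics/topc.png',cv2.resize(c,None,fx=4,fy=4,interpolation=2))
p=d['side'][0]; c=p[140:250,190:310]; cv2.imwrite('pics/sidec.png',cv2.resize(c,None,fx=5,fy=5,interpolation=2))
for n,u,v in (('top',251,188),('side',257,165)): print(n,P(d[n][2],d[n][1],u,v))
E
```

```text
top [ 0.46848129 -0.00759657  0.1760438 ]
side [ 0.46963432 -0.00886681  0.17950044]
```

View pics/topc.png

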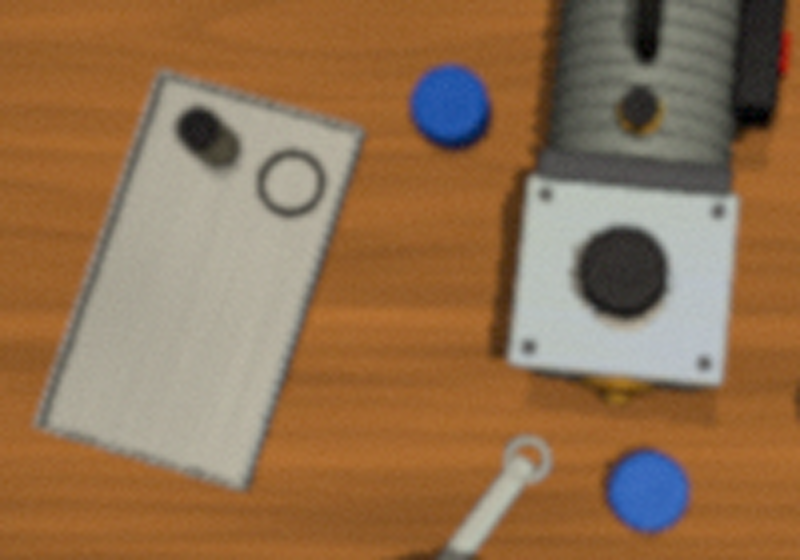

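View pics/sidec.png

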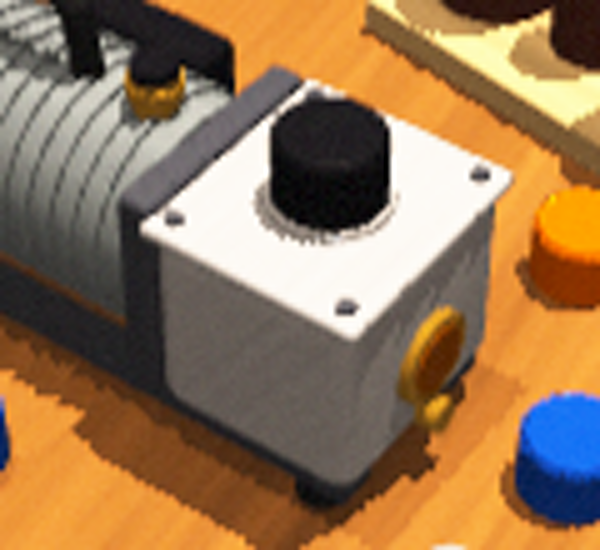

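The crop confirms it. The cap is black and ribbed on the white oil case, centred at about (250.5,187.7) in the top view. The dark thing at (254,147) is the brass inlet port. Next I'll measure with depth.

```bash
python3 - <<'E'
from h import *
d=pickle.load(open('d0.pkl','rb'))
def cloud(n):
    p,z,ci=d[n]; v,u=np.mgrid[:384,:512]; r=np.stack([u,v,np.ones_like(u)],-1)@np.linalg.inv(ci['mtx']).T*z[...,None]
    return (r-ci['t'])@ci['R'],z>0
for n in('top','side'):
    X,m=cloud(n)
    s=m&(np.hypot(X[...,0]-.468,X[...,1]+.008)<.04)&(X[...,2]>.168)&(X[...,2]<.19)
    Y=X[s]; (c,r)=cv2.minEnclosingCircle(Y[:,:2].astype(np.float32)); print(n,s.sum(),np.median(Y[:,2]),Y.mean(0),c,r)
    s=m&(np.hypot(X[...,0]-.468,X[...,1]+.008)<.075)&(X[...,2]>.12)&(X[...,2]<.145); print(' case top z',np.median(X[s][:,2]))
t=d['top'][2]
f=lambda u,v:(u/4+95,v/4+120)
for nm,a,h in (('captop',(622,271),.177),('c1',(165,72),.016),('c2',(363,130),.016),('c3',(245,488),.016),('c4',(38,428),.016),('filt',(201,129),.058),('seal',(291,183),.008),('case a',(528,178),.137),('case b',(738,197),.137),('case c',(722,384),.137),('case d',(509,362),.137)):
    print(nm,P(t,None,*f(*a),h).round(4))
E
```

```text
top 405 0.17750380110283265 [ 0.47019688 -0.0058708   0.1773602 ] (0.4711046814918518, -0.006146891042590141) 0.027087807655334473
 case top z 0.13749822674731982
side 368 0.17848853580097124 [ 0.46899046 -0.00143458  0.17759887] (0.4701317250728607, -0.005487582180649042) 0.02729252353310585
 case top z 0.13864780579228275
captop [ 0.4689 -0.0064  0.177 ]
c1 [0.6318 0.3152 0.016 ]
c2 [0.591  0.1756 0.016 ]
c3 [0.3452 0.2464 0.016 ]
c4 [0.3841 0.3879 0.016 ]
filt [0.581  0.2764 0.058 ]
seal [0.555  0.2258 0.008 ]
case a [0.5323 0.0521 0.137 ]
case b [ 0.5212 -0.0764  0.137 ]
case c [ 0.4069 -0.0664  0.137 ]
case d [0.4192 0.0616 0.137 ]
```

Both cameras and the corners of the case put the cap's axis at about (0.470, -0.006), with its top at 0.177 as it should be. The middle of the tray's bare half is at about (0.426, 0.299). I'll move above the cap and wind joint 6 towards its positive end, since unscrewing is a negative tool turn.

Call:
arm_command([
  [85,[20,-17,0],6],
  [85,[65,-54,0],16],
  [85,[112,-93,0],26],
  [85,[160,-132,0],36],
  [85,[208,-172,0],46],
  [85,[256,-212,0],56],
  [85,[304,-252,0],64],
  [85,[350,-290,0],70],
  [85,[390,-323,0],70],
  [85,[415,-344,0],70],
  [85,[427,-354,0],70],
  [85,[427,-354,0],70],
  [85,[427,-354,0],70],
])

```text
time_s: 1.78
eef_pos: [0.4694, -0.0074, 0.4043]
tool_rot: [[0.692, -0.722, -0.001], [-0.722, -0.692, 0.001], [-0.001, 0.0, -1.0]]
contact_force: [-0.4, -0.4, 0.2]
grip_width: 0.99
```

```bash
cat > w.py <<'E'
from workcell import robot
from h import *
def st():
    o=robot.get_obs()
    for k in('time_s','qpos','eef_pos','contact_force','ft_torque','grip_width'): print(k,np.round(o[k],4).tolist())
    return o
def wr(name):
    o=robot.get_obs(); p,z=robot.camera('wrist'); ci=robot.camera_info('wrist')
    T=np.eye(4); T[:3,:3]=o['tool_rot']; T[:3,3]=o['eef_pos']; T=T@ci['hand_eye']
    R=T[:3,:3].T; ci=dict(mtx=ci['mtx'],R=R,t=-R@T[:3,3]); cv2.imwrite('pics/'+name,p)
    return o,p,z,ci
def cloud(z,ci):
    v,u=np.mgrid[:384,:512]; r=np.stack([u,v,np.ones_like(u)],-1)@np.linalg.inv(ci['mtx']).T*z[...,None]
    return (r-ci['t'])@ci['R'],z>0
E
python3 - <<'E'
from w import *
st(); o,p,z,ci=wr('w1.png'); print(o['tool_rot'].round(4).tolist()); pickle.dump((p,z,ci,o),open('w1.pkl','wb'))
X,m=cloud(z,ci)
s=m&(np.hypot(X[...,0]-.47,X[...,1]+.006)<.04)&(X[...,2]>.170)&(X[...,2]<.185)
Y=X[s]; print(s.sum(),np.median(Y[:,2]),Y.mean(0),cv2.minEnclosingCircle(Y[:,:2].astype(np.float32)), Y.min(0),Y.max(0))
print(Q(ci,np.array([.47,-.006,.177])))
E
```

```text
time_s 1.775
qpos [-0.1368, -0.093, 1.5512, 0.0008, 1.6846, 2.2406]
eef_pos [0.4694, -0.0074, 0.4043]
contact_force [-0.3899, -0.3932, 0.1754]
ft_torque [-0.0705, 0.0004, 0.0355]
grip_width 0.9904
[[0.692, -0.7219, -0.0011], [-0.7219, -0.692, 0.001], [-0.0015, 0.0001, -1.0]]
5447 0.17744109333581307 [ 0.47241822 -0.00855805  0.17713232] ((0.47128212451934814, -0.007070149760693312), 0.027159254997968674) [ 0.44453336 -0.03390069  0.17006705] [0.49791763 0.01940162 0.17982726]
[251.99804199 208.80466448]
```

View pics/w1.png

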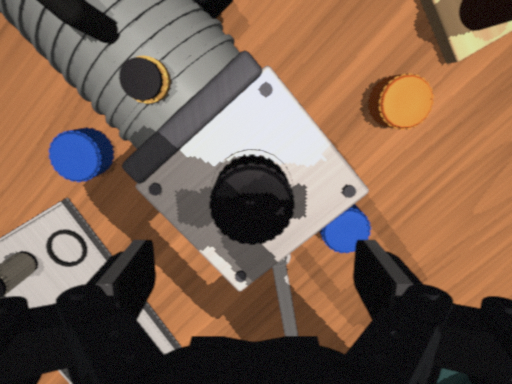

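The cap is centred at about (252,200) in the wrist view. That is about 1.5 mm towards tool -y and 1 mm towards +x of the TCP. The image and the depth cloud agree, so I'll correct by that, descend partway and look again.

Call:
arm_command([
  [85,[1,-1.5,15],0],
  [85,[1,-1.5,35],3],
  [85,[1,-1.5,50],6],
  [85,[1,-1.5,55],8],
  [85,[1,-1.5,55],8],
  [85,[1,-1.5,55],8],
])

```text
time_s: 2.58
eef_pos: [0.4713, -0.0074, 0.3501]
tool_rot: [[0.584, -0.812, 0.001], [-0.812, -0.584, 0.001], [-0.0, -0.001, -1.0]]
contact_force: [0.3, -0.1, -0.3]
grip_width: 0.991
```

```bash
python3 - <<'E'
from w import *
st(); o,p,z,ci=wr('w2.png'); print(o['tool_rot'].round(4).tolist()); pickle.dump((p,z,ci,o),open('w2.pkl','wb'))
X,m=cloud(z,ci)
s=m&(np.hypot(X[...,0]-.47,X[...,1]+.006)<.04)&(X[...,2]>.170)&(X[...,2]<.185)
Y=X[s]; c,r=cv2.minEnclosingCircle(Y[:,:2].astype(np.float32));print(s.sum(),np.median(Y[:,2]),Y.mean(0),c,r)
dd=np.array([*c,.177])-o['eef_pos']; print('tool',(o['tool_rot'].T@dd*1000).round(2))
E
```

```text
time_s 2.575
qpos [-0.1365, -0.0721, 1.6393, 0.001, 1.574, 2.3812]
eef_pos [0.4713, -0.0074, 0.3501]
contact_force [0.333, -0.0917, -0.3154]
ft_torque [0.0545, 0.0039, 0.0342]
grip_width 0.9912
[[0.5843, -0.8116, 0.0005], [-0.8116, -0.5843, 0.0009], [-0.0004, -0.001, -1.0]]
9413 0.17748418703370764 [ 0.47263267 -0.00928048  0.17713393] (0.4710066616535187, -0.007143948692828417) 0.027163714170455933
tool [ -0.31   0.2  173.13]
```

View pics/w2.png

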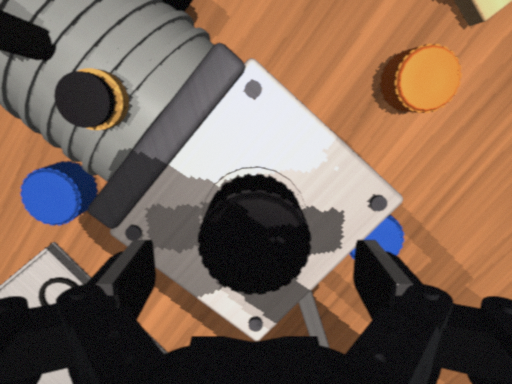

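The cap is at columns 198–311 between pads at 155 and 356, so it is centred to within 1 mm. I'll descend and close in stages.

Call:
arm_command([
  [85,[0,0,10],0],
  [85,[0,0,22],0],
  [85,[0,0,30],0],
  [75,[0,0,34],0],
  [66,[0,0,34],0],
  [60,[0,0,34],0],
  [58,[0,0,34],0],
  [58,[0,0,34],0],
])

```text
time_s: 3.62
eef_pos: [0.4714, -0.0073, 0.3165]
tool_rot: [[0.584, -0.811, 0.001], [-0.811, -0.584, 0.001], [0.0, -0.002, -1.0]]
contact_force: [-0.9, -0.1, -0.1]
grip_width: 0.68
```

```bash
python3 - <<'E'
from w import *
st(); o,p,z,ci=wr('w3.png')
E
```

```text
time_s 3.625
qpos [-0.1362, -0.0542, 1.6902, 0.001, 1.5045, 2.3812]
eef_pos [0.4714, -0.0073, 0.3165]
contact_force [-0.8732, -0.1, -0.0889]
ft_torque [-0.0691, 0.0474, -0.0305]
grip_width 0.6797
```

View pics/w3.png

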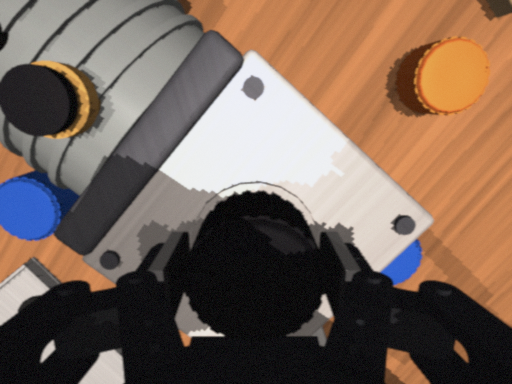

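The pads straddle the cap (columns 188–327) with small gaps on both sides. I'll close on it.

Call:
arm_command([
  [56,[0,0,0],0],
  [55,[0,0,0],0],
  [54,[0,0,0],0],
  [53,[0,0,0],0],
])

```text
time_s: 4.18
eef_pos: [0.4713, -0.0074, 0.3168]
tool_rot: [[0.584, -0.812, 0.001], [-0.812, -0.584, 0.001], [0.0, -0.001, -1.0]]
contact_force: [-1.7, -1.0, 3.2]
grip_width: 0.629
```

```bash
python3 - <<'E'
from w import *
st()
E
```

```text
time_s 4.175
qpos [-0.1362, -0.0547, 1.6899, 0.0007, 1.5053, 2.3813]
eef_pos [0.4713, -0.0074, 0.3168]
contact_force [-1.7491, -0.9732, 3.1664]
ft_torque [-0.0924, 0.327, -0.0034]
grip_width 0.6291
```

Call:
arm_command([
  [50,[0,0,-0.3],0],
  [45,[0,0,-0.5],0],
  [45,[0,0,-0.5],0],
])

```text
time_s: 4.55
eef_pos: [0.4713, -0.0074, 0.317]
tool_rot: [[0.584, -0.811, 0.001], [-0.811, -0.584, 0.001], [0.0, -0.001, -1.0]]
contact_force: [-0.2, -0.5, 0.2]
grip_width: 0.623
```

```bash
python3 - <<'E'
from w import *
st()
E
```

```text
time_s 4.55
qpos [-0.1363, -0.0547, 1.6895, 0.0006, 1.5059, 2.3812]
eef_pos [0.4713, -0.0074, 0.317]
contact_force [-0.2178, -0.4809, 0.1686]
ft_torque [-0.1114, 0.0875, 0.0134]
grip_width 0.6228
```

The grip is firm (opening 0.623) and the forces are near zero. Now I'll turn anticlockwise in small steps, following a middling pitch of 7.5 mm per turn.

Call:
arm_command([
  [45,[0,0,0],-4],
  [45,[0,0,-0.2],-12],
  [45,[0,0,-0.4],-20],
  [45,[0,0,-0.6],-28],
  [45,[0,0,-0.8],-36],
  [45,[0,0,-0.8],-40],
])

```text
time_s: 5.3
eef_pos: [0.4716, -0.0074, 0.3179]
tool_rot: [[0.97, -0.244, 0.002], [-0.244, -0.97, 0.001], [0.002, -0.001, -1.0]]
contact_force: [0.5, -0.4, 0.3]
grip_width: 0.625
```

```bash
python3 - <<'E'
from w import *
st()
E
```

```text
time_s 5.3
qpos [-0.1362, -0.055, 1.688, 0.001, 1.5066, 1.6806]
eef_pos [0.4716, -0.0074, 0.3179]
contact_force [0.5218, -0.3768, 0.3078]
ft_torque [-0.1226, -0.0431, -0.0751]
grip_width 0.6254
```

Call:
arm_command([
  [45,[0,0,-0.1],-6],
  [45,[0,0,-0.3],-15],
  [45,[0,0,-0.5],-24],
  [45,[0,0,-0.7],-33],
  [45,[0,0,-0.9],-42],
  [45,[0,0,-1.0],-50],
  [45,[0,0,-1.0],-50],
])

```text
time_s: 6.18
eef_pos: [0.4717, -0.0072, 0.319]
tool_rot: [[0.811, 0.585, 0.003], [0.585, -0.811, 0.001], [0.003, 0.001, -1.0]]
contact_force: [0.5, 1.2, 0.3]
grip_width: 0.626
```

```bash
python3 - <<'E'
from w import *
st()
E
```

```text
time_s 6.175
qpos [-0.136, -0.0555, 1.6863, 0.0016, 1.5084, 0.8094]
eef_pos [0.4717, -0.0072, 0.319]
contact_force [0.5333, 1.1713, 0.3281]
ft_torque [0.0995, 0.0583, 0.1397]
grip_width 0.6257
```

Call:
arm_command([
  [45,[0,0,-0.1],-6],
  [45,[0,0,-0.3],-15],
  [45,[0,0,-0.5],-24],
  [45,[0,0,-0.7],-33],
  [45,[0,0,-0.9],-42],
  [45,[0,0,-1.0],-50],
  [45,[0,0,-1.0],-50],
])

```text
time_s: 7.05
eef_pos: [0.4717, -0.0071, 0.3202]
tool_rot: [[0.076, 0.997, 0.003], [0.997, -0.076, 0.001], [0.002, 0.003, -1.0]]
contact_force: [-0.5, -0.2, 1.7]
grip_width: 0.62
```

```bash
python3 - <<'E'
from w import *
st()
E
```

```text
time_s 7.05
qpos [-0.1359, -0.0562, 1.6847, 0.0017, 1.5105, -0.0599]
eef_pos [0.4717, -0.0071, 0.3202]
contact_force [-0.5167, -0.188, 1.6507]
ft_torque [0.0581, 0.0902, 0.0706]
grip_width 0.6199
```

Call:
arm_command([
  [45,[0,0,-0.2],-6],
  [45,[0,0,-0.5],-15],
  [45,[0,0,-0.7],-24],
  [45,[0,0,-0.9],-33],
  [45,[0,0,-1.1],-42],
  [45,[0,0,-1.3],-50],
  [45,[0,0,-1.3],-50],
])

```text
time_s: 7.92
eef_pos: [0.4716, -0.0071, 0.3213]
tool_rot: [[-0.712, 0.702, 0.002], [0.702, 0.712, 0.001], [-0.001, 0.003, -1.0]]
contact_force: [-0.5, 0.8, 0.9]
grip_width: 0.623
```

```bash
python3 - <<'E'
from w import *
st()
E
```

```text
time_s 7.925
qpos [-0.1358, -0.0569, 1.683, 0.0017, 1.5134, -0.9283]
eef_pos [0.4716, -0.0071, 0.3213]
contact_force [-0.5315, 0.8253, 0.8675]
ft_torque [-0.0133, 0.1079, 0.0687]
grip_width 0.6225
```

Call:
arm_command([
  [45,[0,0,-0.2],-6],
  [45,[0,0,-0.4],-15],
  [45,[0,0,-0.6],-24],
  [45,[0,0,-0.8],-33],
  [45,[0,0,-1.0],-42],
  [45,[0,0,-1.2],-50],
  [45,[0,0,-1.2],-50],
])

```text
time_s: 8.8
eef_pos: [0.4715, -0.0071, 0.3223]
tool_rot: [[-0.996, -0.089, 0.002], [-0.089, 0.996, 0.001], [-0.002, 0.001, -1.0]]
contact_force: [-0.9, 0.4, -0.0]
grip_width: 0.626
```

```bash
python3 - <<'E'
from w import *
st()
E
```

```text
time_s 8.8
qpos [-0.1358, -0.0576, 1.6815, 0.0015, 1.5163, -1.7961]
eef_pos [0.4715, -0.0071, 0.3223]
contact_force [-0.8861, 0.3665, -0.047]
ft_torque [-0.0352, 0.2106, 0.0503]
grip_width 0.6255
```

Call:
arm_command([
  [45,[0,0,-0.2],-6],
  [45,[0,0,-0.4],-15],
  [45,[0,0,-0.6],-24],
  [45,[0,0,-0.8],-34],
  [45,[0,0,-0.8],-34],
])

```text
time_s: 9.43
eef_pos: [0.4716, -0.0071, 0.3231]
tool_rot: [[-0.779, -0.627, 0.002], [-0.627, 0.779, 0.001], [-0.002, -0.0, -1.0]]
contact_force: [-1.8, 0.6, 0.4]
grip_width: 0.62
```

```bash
python3 - <<'E'
from w import *
st()
E
```

```text
time_s 9.425
qpos [-0.1358, -0.058, 1.6804, 0.0015, 1.5176, -2.3839]
eef_pos [0.4716, -0.0071, 0.3231]
contact_force [-1.7978, 0.5708, 0.3874]
ft_torque [0.0027, 0.136, 0.0823]
grip_width 0.62
```

273° done, with a rise of 6.1 mm and gentle forces throughout. The cap can't be free yet (less than one turn), so I'll release, rewind and regrip.

Call:
arm_command([
  [56,[0,0,0],0],
  [60,[0,0,0],0],
  [66,[0,0,0],0],
  [68,[0,0,0],8],
  [68,[0,0,0],18],
  [68,[0,0,0],28],
  [68,[0,0,0],38],
  [68,[0,0,0],48],
  [68,[0,0,0],58],
  [68,[0,0,0],68],
  [68,[0,0,0],78],
  [68,[0,0,0],88],
  [68,[0,0,0],98],
  [68,[0,0,0],108],
  [68,[0,0,0],118],
  [68,[0,0,0],128],
  [68,[0,0,0],136],
  [68,[0,0,0],136],
])

```text
time_s: 11.68
eef_pos: [0.4716, -0.0071, 0.3232]
tool_rot: [[0.124, 0.992, 0.002], [0.992, -0.124, 0.001], [0.002, 0.002, -1.0]]
contact_force: [0.2, 0.1, -0.5]
grip_width: 0.802
```

Call:
arm_command([
  [68,[0,0,0],8],
  [68,[0,0,0],18],
  [68,[0,0,0],28],
  [68,[0,0,0],38],
  [68,[0,0,0],48],
  [68,[0,0,0],58],
  [68,[0,0,0],68],
  [68,[0,0,0],78],
  [68,[0,0,0],88],
  [68,[0,0,0],98],
  [68,[0,0,0],108],
  [68,[0,0,0],118],
  [68,[0,0,0],128],
  [65,[0,0,0],136],
  [61,[0,0,0],136],
])

```text
time_s: 13.55
eef_pos: [0.4716, -0.0071, 0.3232]
tool_rot: [[0.602, -0.798, 0.002], [-0.798, -0.602, 0.001], [0.0, -0.002, -1.0]]
contact_force: [-0.6, -0.7, 0.2]
grip_width: 0.715
```

```bash
python3 - <<'E'
from w import *
st(); o,p,z,ci=wr('w4.png')
X,m=cloud(z,ci)
s=m&(np.hypot(X[...,0]-.47,X[...,1]+.006)<.03)&(X[...,2]>.170)&(X[...,2]<.2)
print(s.sum(),np.percentile(X[s][:,2],[10,50,90]))
E
```

```text
time_s 13.55
qpos [-0.1358, -0.058, 1.6802, 0.0015, 1.5175, 2.3593]
eef_pos [0.4716, -0.0071, 0.3232]
contact_force [-0.5929, -0.6976, 0.162]
ft_torque [0.0159, -0.0385, 0.0132]
grip_width 0.7153
15265 [0.18038224 0.18346809 0.18432645]
```

View pics/w4.png

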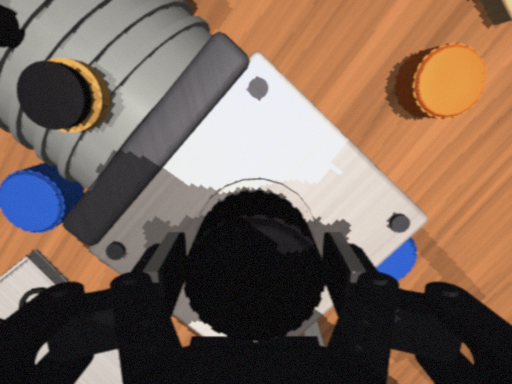

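The cap's top is now at 0.1834, a rise of 6 mm over 273° (about 7.5–8 mm per turn), and it is still centred between the pads. Regripping.

Call:
arm_command([
  [57,[0,0,0],0],
  [55,[0,0,0],0],
  [53,[0,0,-0.2],0],
  [50,[0,0,-0.4],0],
  [45,[0,0,-0.5],0],
  [45,[0,0,-0.5],0],
])

```text
time_s: 14.35
eef_pos: [0.4716, -0.0071, 0.3238]
tool_rot: [[0.603, -0.798, 0.002], [-0.798, -0.603, 0.001], [0.0, -0.003, -1.0]]
contact_force: [0.2, 0.3, 0.7]
grip_width: 0.621
```

Call:
arm_command([
  [45,[0,0,-0.1],-6],
  [45,[0,0,-0.3],-15],
  [45,[0,0,-0.5],-24],
  [45,[0,0,-0.7],-33],
  [45,[0,0,-0.8],-40],
  [45,[0,0,-0.8],-40],
])

```text
time_s: 15.1
eef_pos: [0.4716, -0.0071, 0.3247]
tool_rot: [[0.974, -0.225, 0.002], [-0.225, -0.974, 0.001], [0.002, -0.002, -1.0]]
contact_force: [-0.3, -0.2, 0.7]
grip_width: 0.626
```

```bash
python3 - <<'E'
from w import *
st()
E
```

```text
time_s 15.1
qpos [-0.1359, -0.0589, 1.6781, 0.0015, 1.5203, 1.6619]
eef_pos [0.4716, -0.0071, 0.3247]
contact_force [-0.3282, -0.1995, 0.6786]
ft_torque [0.0416, 0.0621, 0.0327]
grip_width 0.6257
```

Call:
arm_command([
  [45,[0,0,-0.1],-6],
  [45,[0,0,-0.3],-15],
  [45,[0,0,-0.5],-24],
  [45,[0,0,-0.7],-33],
  [45,[0,0,-0.9],-42],
  [45,[0,0,-0.9],-42],
])

```text
time_s: 15.85
eef_pos: [0.4716, -0.0071, 0.3256]
tool_rot: [[0.876, 0.482, 0.002], [0.482, -0.876, 0.001], [0.002, 0.0, -1.0]]
contact_force: [0.7, 0.5, 3.1]
grip_width: 0.623
```

Call:
arm_command([
  [45,[0,0,-0.1],-6],
  [45,[0,0,-0.3],-15],
  [45,[0,0,-0.5],-24],
  [45,[0,0,-0.6],-30],
  [45,[0,0,-0.6],-30],
])

```text
time_s: 16.48
eef_pos: [0.4716, -0.0071, 0.3263]
tool_rot: [[0.521, 0.853, 0.002], [0.853, -0.521, 0.001], [0.002, 0.001, -1.0]]
contact_force: [0.8, 1.7, 1.4]
grip_width: 0.626
```

```bash
python3 - <<'E'
from w import *
st()
E
```

```text
time_s 16.475
qpos [-0.1358, -0.0598, 1.6757, 0.0015, 1.5236, 0.4127]
eef_pos [0.4716, -0.0071, 0.3263]
contact_force [0.8038, 1.7182, 1.4017]
ft_torque [0.0788, 0.0698, 0.0287]
grip_width 0.6261
```

Call:
arm_command([
  [45,[0,0,-0.2],-6],
  [45,[0,0,-0.4],-15],
  [45,[0,0,-0.6],-24],
  [45,[0,0,-0.7],-30],
  [45,[0,0,-0.7],-30],
])

```text
time_s: 17.1
eef_pos: [0.4716, -0.007, 0.327]
tool_rot: [[0.029, 1.0, 0.002], [1.0, -0.029, 0.001], [0.001, 0.002, -1.0]]
contact_force: [-0.2, 0.4, 0.2]
grip_width: 0.625
```

```bash
python3 - <<'E'
from w import *
st()
E
```

```text
time_s 17.1
qpos [-0.1357, -0.0602, 1.6747, 0.0017, 1.525, -0.1067]
eef_pos [0.4716, -0.007, 0.327]
contact_force [-0.1891, 0.4464, 0.2375]
ft_torque [0.1261, -0.0496, -0.0116]
grip_width 0.6255
```

Call:
arm_command([
  [45,[0,0,-0.2],-6],
  [45,[0,0,-0.4],-15],
  [45,[0,0,-0.6],-24],
  [45,[0,0,-0.7],-30],
  [45,[0,0,-0.7],-30],
])

```text
time_s: 17.73
eef_pos: [0.4715, -0.0069, 0.3276]
tool_rot: [[-0.471, 0.882, 0.002], [0.882, 0.471, 0.001], [0.001, 0.002, -1.0]]
contact_force: [-1.8, 1.4, 0.9]
grip_width: 0.624
```

```bash
python3 - <<'E'
from w import *
st()
E
```

```text
time_s 17.725
qpos [-0.1356, -0.0607, 1.6738, 0.0017, 1.527, -0.626]
eef_pos [0.4715, -0.0069, 0.3276]
contact_force [-1.7509, 1.3968, 0.8849]
ft_torque [0.1403, 0.2041, 0.0453]
grip_width 0.6239
```

Call:
arm_command([
  [45,[0,0,-0.2],-6],
  [45,[0,0,-0.4],-15],
  [45,[0,0,-0.6],-24],
  [45,[0,0,-0.7],-30],
  [45,[0,0,-0.7],-30],
])

```text
time_s: 18.35
eef_pos: [0.4714, -0.0069, 0.3283]
tool_rot: [[-0.847, 0.532, 0.001], [0.532, 0.847, 0.001], [-0.0, 0.002, -1.0]]
contact_force: [-0.7, 0.8, 1.2]
grip_width: 0.62
```

```bash
python3 - <<'E'
from w import *
st()
E
```

```text
time_s 18.35
qpos [-0.1356, -0.0612, 1.6729, 0.0017, 1.5288, -1.1453]
eef_pos [0.4714, -0.0069, 0.3283]
contact_force [-0.7325, 0.7607, 1.2181]
ft_torque [0.1888, 0.1269, 0.0583]
grip_width 0.6204
```

Call:
arm_command([
  [45,[0,0,-0.2],-6],
  [45,[0,0,-0.4],-15],
  [45,[0,0,-0.6],-24],
  [45,[0,0,-0.7],-30],
  [45,[0,0,-0.7],-30],
])

```text
time_s: 18.98
eef_pos: [0.4713, -0.0069, 0.329]
tool_rot: [[-0.999, 0.042, 0.001], [0.042, 0.999, 0.001], [-0.001, 0.002, -1.0]]
contact_force: [-0.6, 0.6, 2.4]
grip_width: 0.625
```

```bash
python3 - <<'E'
from w import *
st()
E
```

```text
time_s 18.975
qpos [-0.1356, -0.0616, 1.6719, 0.0016, 1.5304, -1.6646]
eef_pos [0.4713, -0.0069, 0.329]
contact_force [-0.5598, 0.6104, 2.4066]
ft_torque [0.1507, 0.0847, 0.0071]
grip_width 0.6253
```

Call:
arm_command([
  [45,[0,0,-0.2],-6],
  [45,[0,0,-0.4],-14],
  [45,[0,0,-0.6],-20],
  [45,[0,0,-0.6],-20],
])

```text
time_s: 19.48
eef_pos: [0.4712, -0.007, 0.3295]
tool_rot: [[-0.954, -0.298, 0.001], [-0.298, 0.954, 0.001], [-0.001, 0.001, -1.0]]
contact_force: [-0.5, 0.5, 1.4]
grip_width: 0.623
```

```bash
python3 - <<'E'
from w import *
st()
E
```

```text
time_s 19.475
qpos [-0.1356, -0.0619, 1.6713, 0.0014, 1.5318, -2.0094]
eef_pos [0.4712, -0.007, 0.3295]
contact_force [-0.4529, 0.495, 1.4157]
ft_torque [0.1234, 0.1273, -0.0347]
grip_width 0.6228
```

Call:
arm_command([
  [45,[0,0,-0.2],-6],
  [45,[0,0,-0.4],-14],
  [45,[0,0,-0.5],-22],
  [45,[0,0,-0.5],-22],
])

```text
time_s: 19.98
eef_pos: [0.4712, -0.0071, 0.3299]
tool_rot: [[-0.776, -0.63, 0.001], [-0.63, 0.776, 0.001], [-0.001, 0.0, -1.0]]
contact_force: [-1.4, 0.2, 1.0]
grip_width: 0.621
```

```bash
python3 - <<'E'
from w import *
st()
E
```

```text
time_s 19.975
qpos [-0.1358, -0.0622, 1.6706, 0.0008, 1.5327, -2.3886]
eef_pos [0.4712, -0.0071, 0.3299]
contact_force [-1.3602, 0.1877, 0.9542]
ft_torque [-0.0235, 0.141, 0.0142]
grip_width 0.6211
```

I've reached the end of the stroke at about 545° in all. Before letting go I must know whether the cap is free. A free cap would push up with about 4–5 N; I feel 1 N. I'll check with a small 0.5 mm lift.

Call:
arm_command([
  [45,[0,0,-0.3],0],
  [45,[0,0,-0.5],0],
  [45,[0,0,-0.5],0],
])

```text
time_s: 20.35
eef_pos: [0.4712, -0.0071, 0.33]
tool_rot: [[-0.777, -0.63, 0.0], [-0.63, 0.777, 0.001], [-0.001, 0.0, -1.0]]
contact_force: [0.4, 0.2, -1.1]
grip_width: 0.628
```

```bash
python3 - <<'E'
from w import *
st()
E
```

```text
time_s 20.35
qpos [-0.1358, -0.0621, 1.6702, 0.0008, 1.5332, -2.3876]
eef_pos [0.4712, -0.0071, 0.33]
contact_force [0.4007, 0.2226, -1.0735]
ft_torque [0.0831, -0.1124, -0.0607]
grip_width 0.6282
```

The tool rose only 0.1 mm and the force went to -1.1 N, so the thread still holds the cap. I'll relax, release, rewind 240° and regrip.

Call:
arm_command([
  [45,[0,0,0.2],0],
  [56,[0,0,0.2],0],
  [60,[0,0,0.2],0],
  [66,[0,0,0.2],0],
  [68,[0,0,0],8],
  [68,[0,0,0],18],
  [68,[0,0,0],28],
  [68,[0,0,0],38],
  [68,[0,0,0],48],
  [68,[0,0,0],58],
  [68,[0,0,0],68],
  [68,[0,0,0],78],
  [68,[0,0,0],88],
  [68,[0,0,0],98],
  [68,[0,0,0],108],
  [68,[0,0,0],118],
  [68,[0,0,0],120],
])

```text
time_s: 22.48
eef_pos: [0.4713, -0.0072, 0.3301]
tool_rot: [[-0.157, 0.988, 0.001], [0.988, 0.157, 0.001], [0.001, 0.001, -1.0]]
contact_force: [-0.3, 0.5, -0.3]
grip_width: 0.794
```

Call:
arm_command([
  [68,[0,0,0],8],
  [68,[0,0,0],18],
  [68,[0,0,0],28],
  [68,[0,0,0],38],
  [68,[0,0,0],48],
  [68,[0,0,0],58],
  [68,[0,0,0],68],
  [68,[0,0,0],78],
  [68,[0,0,0],88],
  [68,[0,0,0],98],
  [68,[0,0,0],108],
  [65,[0,0,0],118],
  [61,[0,0,0],120],
  [60,[0,0,0],120],
])

```text
time_s: 24.22
eef_pos: [0.4713, -0.0072, 0.3301]
tool_rot: [[0.935, -0.355, 0.001], [-0.355, -0.935, 0.001], [0.0, -0.001, -1.0]]
contact_force: [0.4, -0.3, -0.1]
grip_width: 0.703
```

```bash
python3 - <<'E'
from w import *
st(); o,p,z,ci=wr('w5.png')
X,m=cloud(z,ci)
s=m&(np.hypot(X[...,0]-.47,X[...,1]+.006)<.03)&(X[...,2]>.170)&(X[...,2]<.21)
print(s.sum(),np.percentile(X[s][:,2],[10,50,90]))
E
```

```text
time_s 24.225
qpos [-0.1358, -0.0622, 1.6701, 0.0008, 1.5331, 1.7984]
eef_pos [0.4713, -0.0072, 0.3301]
contact_force [0.4097, -0.3383, -0.1472]
ft_torque [0.0254, -0.0056, 0.0094]
grip_width 0.7029
15864 [0.18532987 0.18974434 0.19065754]
```

View pics/w5.png

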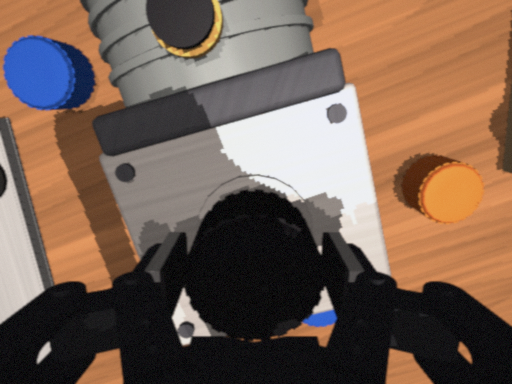

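The cap stayed put, with its top at 0.1897 (12.3 mm of rise, about 8 mm per turn), and it is centred. I'll regrip and go on in small steps.

Call:
arm_command([
  [57,[0,0,0],0],
  [55,[0,0,0],0],
  [53,[0,0,-0.2],0],
  [50,[0,0,-0.4],0],
  [45,[0,0,-0.5],0],
  [45,[0,0,-0.5],0],
])

```text
time_s: 25.02
eef_pos: [0.4713, -0.0072, 0.3305]
tool_rot: [[0.935, -0.356, 0.001], [-0.356, -0.935, 0.001], [0.0, -0.001, -1.0]]
contact_force: [0.2, 0.9, 0.5]
grip_width: 0.62
```

Call:
arm_command([
  [45,[0,0,-0.2],-6],
  [45,[0,0,-0.4],-15],
  [45,[0,0,-0.6],-24],
  [45,[0,0,-0.7],-30],
  [45,[0,0,-0.7],-30],
])

```text
time_s: 25.65
eef_pos: [0.471, -0.0072, 0.3313]
tool_rot: [[0.987, 0.158, -0.0], [0.158, -0.987, 0.001], [-0.0, -0.001, -1.0]]
contact_force: [-1.9, 0.8, 1.5]
grip_width: 0.621
```

```bash
python3 - <<'E'
from w import *
st()
E
```

```text
time_s 25.65
qpos [-0.1359, -0.0629, 1.6686, 0.0006, 1.5364, 1.2763]
eef_pos [0.471, -0.0072, 0.3313]
contact_force [-1.881, 0.7605, 1.5143]
ft_torque [-0.0704, 0.2801, -0.0699]
grip_width 0.6212
```

Call:
arm_command([
  [45,[0,0,-0.2],-6],
  [45,[0,0,-0.4],-15],
  [45,[0,0,-0.6],-24],
  [45,[0,0,-0.7],-30],
  [45,[0,0,-0.7],-30],
])

```text
time_s: 26.28
eef_pos: [0.4714, -0.0073, 0.3331]
tool_rot: [[0.778, 0.628, 0.002], [0.628, -0.778, -0.0], [0.002, 0.001, -1.0]]
contact_force: [-0.9, 0.1, 4.1]
grip_width: 0.621
```

```bash
python3 - <<'E'
from w import *
st()
E
```

```text
time_s 26.275
qpos [-0.1359, -0.064, 1.666, 0.0003, 1.5375, 0.7553]
eef_pos [0.4714, -0.0073, 0.3331]
contact_force [-0.8655, 0.102, 4.0607]
ft_torque [-0.1058, 0.0087, 0.0511]
grip_width 0.6208
```

The tool rose 1.8 mm where 0.7 mm was asked, and the upward push is now 4.1 N, so the cap has come free at about 600°. I'll confirm with a gentle straight lift.

Call:
arm_command([
  [45,[0,0,-0.5],0],
  [45,[0,0,-1],0],
  [45,[0,0,-1],0],
])

```text
time_s: 26.65
eef_pos: [0.4714, -0.0073, 0.3341]
tool_rot: [[0.778, 0.628, 0.002], [0.628, -0.778, -0.0], [0.002, 0.002, -1.0]]
contact_force: [-1.3, 0.2, 3.9]
grip_width: 0.619
```

```bash
python3 - <<'E'
from w import *
st()
E
```

```text
time_s 26.65
qpos [-0.1359, -0.0646, 1.6643, 0.0003, 1.5395, 0.7559]
eef_pos [0.4714, -0.0073, 0.3341]
contact_force [-1.3077, 0.1707, 3.8616]
ft_torque [-0.0164, 0.1173, -0.0461]
grip_width 0.6189
```

Free: it rose the full 1 mm and the spring still pushes up. I'll lift straight and slowly past the neck.

Call:
arm_command([
  [45,[0,0,-1.5],0],
  [45,[0,0,-3],0],
  [45,[0,0,-4.5],0],
  [45,[0,0,-6],0],
  [45,[0,0,-6],0],
])

```text
time_s: 27.28
eef_pos: [0.4714, -0.0073, 0.3398]
tool_rot: [[0.778, 0.628, 0.002], [0.628, -0.778, 0.0], [0.002, 0.001, -1.0]]
contact_force: [-0.6, -0.5, 1.4]
grip_width: 0.619
```

Call:
arm_command([
  [45,[0,0,-3],0],
  [45,[0,0,-6],0],
  [45,[0,0,-10],0],
  [45,[0,0,-15],0],
  [45,[0,0,-25],0],
  [45,[0,0,-40],0],
  [45,[0,0,-52],0],
  [45,[0,0,-60],0],
  [45,[0,0,-60],0],
])

```text
time_s: 28.4
eef_pos: [0.4714, -0.0073, 0.4009]
tool_rot: [[0.778, 0.628, 0.004], [0.628, -0.778, -0.0], [0.003, 0.002, -1.0]]
contact_force: [0.2, -0.2, -1.3]
grip_width: 0.621
```

```bash
python3 - <<'E'
from w import *
o=st(); 
p,z=robot.camera('side'); cv2.imwrite('pics/s6.png',p[60:300,130:400].repeat(2,0).repeat(2,1))
p,z=robot.camera('top'); cv2.imwrite('pics/t6.png',p[110:260,80:300].repeat(3,0).repeat(3,1))
print(o['tool_rot'].round(4).tolist()); g=np.array([.426,.299,0])-o['eef_pos']; print((o['tool_rot'].T@g*1000).round(1))
E
```

```text
time_s 28.4
qpos [-0.1359, -0.0896, 1.555, 0.0004, 1.6726, 0.7559]
eef_pos [0.4714, -0.0073, 0.4009]
contact_force [0.1961, -0.2179, -1.3143]
ft_torque [-0.0022, -0.0068, 0.0164]
grip_width 0.6212
[[0.7782, 0.628, 0.0037], [0.628, -0.7782, -0.0001], [0.0028, 0.0024, -1.0]]
[ 155.9 -267.8  400.7]
```

View pics/s6.png

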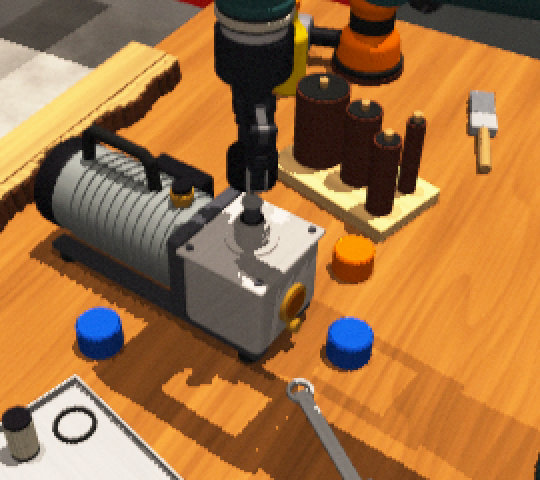

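View pics/t6.png

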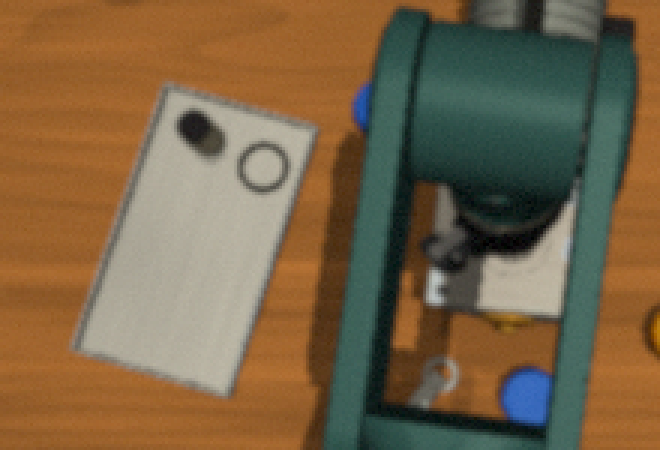

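The cap is in the jaws, clear of the bare neck. The tray, filter and seal haven't moved. Now across to the bare half.

Call:
arm_command([
  [45,[6,-10,0],0],
  [45,[18,-31,0],0],
  [45,[35,-60,0],0],
  [45,[54,-92,0],0],
  [45,[74,-127,0],0],
  [45,[94,-161,0],0],
  [45,[113,-194,0],0],
  [45,[130,-223,0],0],
  [45,[143,-246,0],0],
  [45,[152,-261,0],0],
  [45,[156,-268,0],0],
  [45,[156,-268,0],0],
])

```text
time_s: 30.0
eef_pos: [0.4243, 0.2993, 0.3993]
tool_rot: [[0.778, 0.628, 0.001], [0.628, -0.778, -0.0], [0.001, 0.001, -1.0]]
contact_force: [-0.6, 0.5, 0.2]
grip_width: 0.62
```

Call:
arm_command([
  [45,[0,0,10],0],
  [45,[0,0,35],0],
  [45,[0,0,70],0],
  [45,[0,0,100],0],
  [45,[0,0,120],0],
  [45,[0,0,130],0],
  [45,[0,0,130],0],
])

```text
time_s: 30.88
eef_pos: [0.4243, 0.2988, 0.2686]
tool_rot: [[0.779, 0.628, -0.0], [0.628, -0.779, -0.001], [-0.001, 0.001, -1.0]]
contact_force: [0.1, -0.3, -0.9]
grip_width: 0.624
```

```bash
python3 - <<'E'
from w import *
o=st(); o,p,z,ci=wr('w7.png'); X,m=cloud(z,ci)
print(X[60,256],X[100,200],X[100,320],z[300,256], X[300,256])
p,z=robot.camera('side'); cv2.imwrite('pics/s7.png',p[120:384,60:330].repeat(2,0).repeat(2,1))
E
```

```text
time_s 30.875
qpos [0.5044, 0.087, 1.6457, -0.0009, 1.4099, 1.3969]
eef_pos [0.4243, 0.2988, 0.2686]
contact_force [0.1412, -0.3445, -0.8547]
ft_torque [-0.0308, 0.0143, 0.0624]
grip_width 0.6237
[0.49534136 0.35434831 0.00240436] [0.45166399 0.36783551 0.00306909] [0.50270656 0.30461959 0.00371554] 0.12557709 [0.41940785 0.29396403 0.12767466]
```

View pics/w7.png

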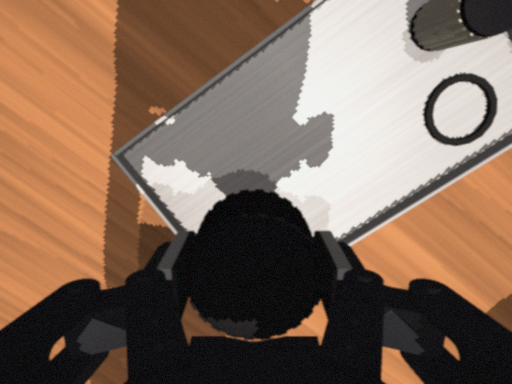

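View pics/s7.png

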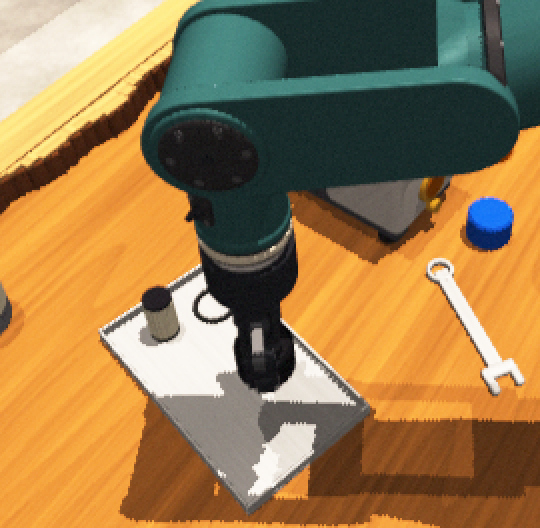

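The cap is held upright over the tray, whose floor measures z≈0.003. I'll check the wrist view's tray corner at (118,155) against my corner before lowering.

```bash
python3 - <<'E'
from w import *
ci=robot.camera_info('wrist'); o=robot.get_obs()
T=np.eye(4); T[:3,:3]=o['tool_rot']; T[:3,3]=o['eef_pos']; T=T@ci['hand_eye']; R=T[:3,:3].T; c=dict(mtx=ci['mtx'],R=R,t=-R@T[:3,3])
print('corner c4',P(c,None,118,155,.016)); print('near edge pts',P(c,None,180,232,.016),P(c,None,345,241,.016))
c4=P(c,None,118,155,.016)[:2]; x=np.array([.2467,-.0718]);x/=np.linalg.norm(x); y=np.array([-x[1],x[0]])
rel=o['eef_pos'][:2]-c4; print('TCP from corner along x,y tray',rel@x,rel@y)
E
```

```text
corner c4 [0.39046056 0.3890869  0.016     ]
near edge pts [0.37133593 0.32409728 0.016     ] [0.44055501 0.22715078 0.016     ]
TCP from corner along x,y tray 0.05807121599053572 -0.07668029463813736
```

The TCP is 58 mm in from the end and 77 mm from the side, so it is central in the bare half. I'll lower it, the last millimetres slowly.

Call:
arm_command([
  [45,[0,0,10],0],
  [45,[0,0,30],0],
  [45,[0,0,52],0],
  [45,[0,0,68],0],
  [45,[0,0,77],0],
  [45,[0,0,81],0],
  [45,[0,0,83],0],
  [45,[0,0,83],0],
])

```text
time_s: 31.98
eef_pos: [0.4252, 0.2994, 0.1877]
tool_rot: [[0.778, 0.628, 0.003], [0.628, -0.778, 0.001], [0.003, 0.001, -1.0]]
contact_force: [-0.0, -0.1, -0.0]
grip_width: 0.619
```

Call:
arm_command([
  [45,[0,0,0.5],0],
  [45,[0,0,1],0],
  [45,[0,0,1.5],0],
  [45,[0,0,2],0],
  [45,[0,0,2],0],
])

```text
time_s: 32.6
eef_pos: [0.4252, 0.2994, 0.1856]
tool_rot: [[0.778, 0.628, 0.003], [0.628, -0.778, 0.001], [0.003, 0.001, -1.0]]
contact_force: [-0.1, 0.0, -0.5]
grip_width: 0.618
```

Call:
arm_command([
  [45,[0,0,0.5],0],
  [45,[0,0,1],0],
  [45,[0,0,1.5],0],
  [45,[0,0,2],0],
  [45,[0,0,2.5],0],
  [45,[0,0,2.5],0],
])

```text
time_s: 33.35
eef_pos: [0.4251, 0.2994, 0.1831]
tool_rot: [[0.778, 0.628, 0.003], [0.628, -0.778, 0.001], [0.003, 0.001, -1.0]]
contact_force: [0.3, 0.6, -1.0]
grip_width: 0.623
```

Call:
arm_command([
  [45,[0,0,0.4],0],
  [45,[0,0,0.8],0],
  [45,[0,0,0.8],0],
])

```text
time_s: 33.72
eef_pos: [0.4251, 0.2994, 0.1823]
tool_rot: [[0.778, 0.628, 0.003], [0.628, -0.778, 0.001], [0.003, 0.001, -1.0]]
contact_force: [0.8, -0.2, -0.5]
grip_width: 0.619
```

Call:
arm_command([
  [45,[0,0,0.4],0],
  [45,[0,0,0.8],0],
  [45,[0,0,0.8],0],
])

```text
time_s: 34.1
eef_pos: [0.4251, 0.2993, 0.1814]
tool_rot: [[0.778, 0.628, 0.003], [0.628, -0.778, 0.001], [0.003, 0.001, -1.0]]
contact_force: [0.1, 0.4, -0.8]
grip_width: 0.618
```

Call:
arm_command([
  [45,[0,0,0.3],0],
  [45,[0,0,0.6],0],
  [45,[0,0,0.6],0],
])

```text
time_s: 34.48
eef_pos: [0.4251, 0.2994, 0.1809]
tool_rot: [[0.778, 0.628, 0.003], [0.628, -0.778, 0.001], [0.003, 0.001, -1.0]]
contact_force: [-1.3, -0.0, 0.2]
grip_width: 0.617
```

Call:
arm_command([
  [45,[0,0,0.3],0],
  [45,[0,0,0.5],0],
  [45,[0,0,0.5],0],
])

```text
time_s: 34.85
eef_pos: [0.4252, 0.2994, 0.1809]
tool_rot: [[0.778, 0.628, 0.003], [0.628, -0.778, 0.001], [0.003, 0.001, -1.0]]
contact_force: [-2.3, -1.4, 4.3]
grip_width: 0.621
```

```bash
python3 - <<'E'
from w import *
o=st()
E
```

```text
time_s 34.85
qpos [0.5048, 0.1774, 1.7348, -0.001, 1.2263, 1.397]
eef_pos [0.4252, 0.2994, 0.1809]
contact_force [-2.3215, -1.431, 4.2589]
ft_torque [-0.2711, 0.2802, 0.0118]
grip_width 0.6213
```

Down on the tray floor: 4 N, at the height expected (0.181). I'll ease off, open slowly and rise straight up.

Call:
arm_command([
  [45,[0,0,-0.3],0],
  [54,[0,0,-0.3],0],
  [56,[0,0,-0.3],0],
  [59,[0,0,-0.3],0],
  [63,[0,0,-0.3],0],
  [67,[0,0,-0.3],0],
  [67,[0,0,-0.3],0],
])

```text
time_s: 35.72
eef_pos: [0.4252, 0.2994, 0.1812]
tool_rot: [[0.778, 0.628, 0.003], [0.628, -0.778, 0.001], [0.003, 0.001, -1.0]]
contact_force: [-0.4, 0.5, -0.4]
grip_width: 0.784
```

Call:
arm_command([
  [67,[0,0,-5],0],
  [67,[0,0,-15],0],
  [67,[0,0,-30],0],
  [67,[0,0,-60],0],
  [67,[0,0,-100],0],
  [67,[0,0,-140],0],
  [67,[0,0,-170],0],
  [67,[0,0,-180],0],
  [67,[0,0,-180],0],
])

```text
time_s: 36.85
eef_pos: [0.4245, 0.2993, 0.3619]
tool_rot: [[0.778, 0.628, 0.004], [0.628, -0.778, 0.001], [0.004, 0.002, -1.0]]
contact_force: [-0.0, 0.1, -1.0]
grip_width: 0.786
```

```bash
python3 - <<'E'
from w import *
o=st(); o,p,z,ci=wr('w8.png'); X,m=cloud(z,ci)
s=m&(np.hypot(X[...,0]-.425,X[...,1]-.3)<.04)&(X[...,2]>.03)&(X[...,2]<.06)
Y=X[s]; print(s.sum(),np.percentile(Y[:,2],[5,50,95]),cv2.minEnclosingCircle(Y[:,:2].astype(np.float32)))
p,z=robot.camera('side'); cv2.imwrite('pics/s8.png',p[200:384,60:330].repeat(2,0).repeat(2,1))
E
```

```text
time_s 36.85
qpos [0.5051, 0.03, 1.5157, -0.0009, 1.5913, 1.397]
eef_pos [0.4245, 0.2993, 0.3619]
contact_force [-0.0101, 0.0537, -1.0185]
ft_torque [0.0264, -0.0147, 0.0059]
grip_width 0.7864
2693 [0.03692654 0.03992668 0.04122931] ((0.42597243189811707, 0.299345999956131), 0.026975758373737335)
```

View pics/w8.png

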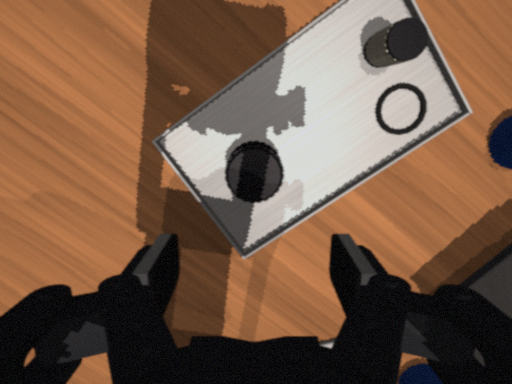

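View pics/s8.png

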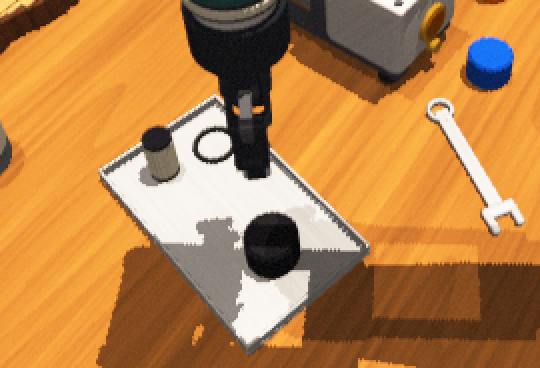

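The cap stands upright in the bare half, at (254,170) in the wrist view. Its top is at 0.040, which is the 3 mm sheet plus its 37 mm height. The filter and seal are where they were, and the gripper is clear.

```bash
python3 - <<'E'
from workcell import robot
print(robot.job_done())
E
```

```text
the job is handed in; nothing more can be done
None
```

I unscrewed the black cap and set it upright, open side down, in the bare half of the tray. The job was handed in at about 37 s.

- **Unscrewing:** it took about 600° in three grips. Every force reading I took was under 5 N, but I read it only at the end of each move, not during it.
- **Coming free:** the cap jumped about 1 mm more than commanded and pushed up with 4 N. I kept hold of it and lifted it straight off the neck.
- **Setting down:** it touched the tray floor with 4 N, then I let go and rose straight up.
- **Last checks:**
  - The cap's top measured 40 mm above the bench, which is the 3 mm sheet plus its 37 mm height. It was centred at (0.426, 0.299).
  - The filter and seal looked unmoved.
  - The gripper was clear of everything. No check failed or disagreed.

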